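Show where the balance tube goes in a centrifuge rotor

TASK

Three of the six places in the small benchtop centrifuge's rotor hold capped tubes, and one of these tubes has no partner straight across from it: show a colleague where its balance tube must go. With light pushes of the fingertips, first push the half-open lid back all the way to its stop, then turn the rotor until the empty place straight across from the lone tube stands at the very front, by the control panel. Then point straight down at the mouth of that place with the fingertips 1 to 5 cm above it, keep still there for two seconds, touching nothing, and finish in that pose; grip nothing, do not touch the capped tubes, and leave the things round the centrifuge where they are.

Things in the scene. Friction and masses are not known exactly. Their poses are not given: they have to be found in the camera images.
- centrifuge: fixed white benchtop centrifuge, 300 (x) x 280 (y) mm, deck 105 mm high. Origin on the rotor axis at bench level; its -x axis points to its front, where the sloping grey control panel with display and knob is; +x to the lid's hinge, z up. The deck has an open round bowl, radius 104 mm about the rotor axis, rim 107 mm above the bench. Never press on it or its parts with over 25 N.
- lid (a joint): angle of the grey lid about its hinge, which runs along the centrifuge's y axis at x = +124 mm, 110 mm above the bench, behind the bowl. 0 = shut, 1.7 rad = fully open at its stop, leaning slightly back; from 1.55 it counts as open. It starts half open and stays where it is left; the stiff hinge takes 3 to 4 N at the edge.
- lid_edge (a point): middle of the lid's front edge, on the outer edge of its 70 mm finger lip, 8 mm thick; 231 mm from the hinge line, on an arc about it, at most 340 mm above the bench. The lid is a shallow hood, 262 mm wide, 26 mm deep, with a round clear window; pushed at this edge towards the centrifuge's +x it opens further.
- rotor (a joint): angle of the rotor about the upright axis, anticlockwise from above; 0 or a full turn = the place to be balanced stands exactly at the front. Starts anywhere from 0.8 to 5.4. Turns both ways (to 7 rad either way) with light friction, about 1 N at a sleeve, and stops where it is left.
- rotor_hub (a point): top of the steel nut in the middle of the rotor, 96 mm above the bench, 13 mm in radius. Below it the hub, 22 mm in radius, stands on a flat dark steel disc, 88 mm in radius, whose upper face is 65 mm above the bench.
- balance_place (a point): mouth centre of the empty sleeve straight across from the lone tube, the place to bring to the front and point at; z up. The six places stand 60 degrees apart, 64 mm from the rotor axis: steel sleeves 24 mm thick (lip 26), top leaning inwards 18 degrees, mouth 85 mm above the bench, 20 above the disc. Anticlockwise: this one, empty, pair tube, lone tube, empty, pair tube.
- next_place (a point): mouth centre of the other empty sleeve beside it, next anticlockwise from above. The gap between these two sleeves is 38 mm wide with no tube on either side: a closed fingertip lowered there to about 72 mm above the bench can push either sleeve.
- tube_lone: the capped glass tube that has no partner across the rotor; it sits in its sleeve and turns with the rotor. Origin at the centre of its sleeve's mouth; white screw cap 21 mm in diameter, whose top stands 33 mm above the mouth. Not to be touched.
- tube_pair_a: a capped tube like the lone one; has its partner straight across. Origin at its sleeve's mouth. Not to be touched.
- tube_pair_b: the partner of tube_pair_a, straight across from it. Origin at its sleeve's mouth. Not to be touched.
- spare_tube_a: glass centrifuge tube lying on the bench on the right of the centrifuge, 17 mm in diameter, 98 mm long along its y axis, origin under its middle. Leave it.
- spare_tube_b: a second glass centrifuge tube like it. Leave it.
- reagent_bottle: small white reagent bottle with a black cap, 49 mm in diameter, 95 mm high, origin under it; right of the centrifuge. Leave it.
- dropper_bottle: white squeeze dropper bottle, 49 mm in diameter, 107 mm high, origin under it; left of the centrifuge. Leave it.
- open_jar: small open glass jar, 60 mm in diameter, 85 mm high, origin under it; left of the centrifuge. Leave it.
- crucible: porcelain crucible, 45 mm in diameter, 36 mm high, origin under it; left of the centrifuge. Leave it.
- stopper: cork stopper, 29 mm in diameter, 26 mm high, origin under it; right of the centrifuge, near the bench's front. Leave it.

How it is judged:
By the outcome, as a careful person would: the job done as asked, in the order asked, and still so for the second after the job is handed in, with the robot touching nothing.
It also fails if it takes over 67 s, if anything falls off the work surface, if the arm or the gripper's body presses on something with over 40 N, if the wrist force passes 120 N, or if a joint passes its speed limit or range.

ROBOT

A 6-joint arm with a two-finger parallel gripper is mounted at the origin on a cart in front of the work surface, level with it; the furniture and walls round the work are solid. World frame = base frame: x ahead of the robot, y to its left, z up, the work surface at z = 0. Lengths are in m, angles in rad, forces in N, time in s.
With the tool pointing down it reaches from about 0.375 to 0.975 m from the base axis. Payload 3.8 kg.
Tool frame: the origin (TCP) lies between the finger pads, 19 mm behind the fingertips; this is the grasp point; z points along the fingers, y is the line along which they close (so a half turn about z gives the same grasp; the last joint's range is limited). The gripper opens to 85 mm and grips with 20 to 120 N. Pads are 22 mm wide; open, the fingers measure 114 mm over their backs; the gripper's body (76 mm by 85 mm) begins 54 mm behind the grasp point. The pads swing forward as they close: fully open they stand 13 mm farther back than shut.
Start: joints at [-1.178, 0.264, 1.604, -0, 1.274, -0.037], TCP at [0.281, -0.614, 0.25] pointing down, gripper open.
Joint ranges: [-2.63, 2.63], [-0.94, 2.18], [0.31, 2.57], [-1.31, 4.45], [0, 2.66], [-2.55, 2.55]. Speed limits (rad/s): [2.57, 2.57, 3.14, 3.14, 3.14, 3.14].

INTERFACE

Orientations are given as a rotation vector (axis times angle).
In Python, from workcell import bot, optics gives the robot as it stands (bot), with the cameras (optics).
- The arm moves only by the shell command python3 jog.py 'ROWS' [OPENING] [FORCE]. ROWS is 1 to 5 rows, parted by a bar, with the numbers parted by spaces; each row has 4 numbers: dx, dy, dz in m, then a turn about the tool's z in rad; each row shifts and turns the commanded pose from where the row before left it, along the tool's axes as they then stand; what a row does not reach is not made up. A row lasts 1/8 s, in which the tool goes at most 0.0625 m and 0.188 rad, less where a joint would pass 70% of its speed; a pose out of reach is approached as far as the arm can. OPENING is the opening from 0.0 (shut) to 1.0 (fully open), set as the command begins (- or left out keeps the last). The fingers move at their own pace and stop on an object; FORCE is the grip in N (left out, the last holds). Time passes only in rows, so rows that do not move let the fingers close. It prints the time, the measured TCP pose, the force, the opening and the grip force at its end. Input that does not fit is refused with a message, and nothing moves.
- bot.read_state(): the state, without advancing time (a new reading comes with each control period).
- optics.read_camera(name): name is "side" or "top"; returns the picture (400x640x3 uint8, red, green, blue); there is no depth.
- optics.camera_info(name): a dict with "intrinsics" (3x3 intrinsics, pixels), "k1" (the pictures are not rectified: a ray, as slopes to the right and down, at radius r is drawn at 1 + k1 r^2 times it, then the intrinsics apply), "extrinsics" (4x4, takes a point from camera to world coordinates). Camera axes: x right, y down, z forward; pixel columns grow to the right and rows downward; lengths in m; the calibration is good to about 2 mm. A picture is of the moment at which its call begins. camera_info takes no time and is no camera call.
- bot.finish_job(): hands the job in; it is judged then, once.
The state is a dict: "time": time; "q": joint angles; "joint_vel": joint speeds; "joint_torque": joint torques, N m; "tool_pos": TCP position; "tcp_rot": TCP orientation; "wrist_force": force on the tool from outside, world axes, zero at the start; "torque": the same for the moment, N m; "width": opening from 0.0 (shut) to 1.0 (fully open); "grip_force": force on a finger pad.
Only numpy, scipy, OpenCV 4.12 (cv2) and the standard library are available. Lean on these libraries where they do the work, as an engineer would, in place of code of your own. Each camera call takes 0.05 s, during which the arm holds its last target. There are 200 camera calls.

## Working session

There is one attempt and no reset: what is moved stays moved. The work goes in short steps, Python scripts to look and compute and a shell command to move; the robot and the scene stay as the last step left them, time stands still between calls to the robot, and variables do not carry over. Pictures are saved under pics/ and viewed, at most 10 in all, crops included, and the job is handed in when it is done.

```bash
ls; mkdir -p pics
python3 - <<'E'
from workcell import bot, optics
import cv2
for n in("side","top"):
    cv2.imwrite(f"pics/{n}0.png",optics.read_camera(n)[:,:,::-1]); c=optics.camera_info(n); print(n,c)
print(bot.read_state())
E
```

```text
jog.py
pics
workcell.py
side {'intrinsics': array([[377.15611164,   0.        , 323.64759107],
       [  0.        , 377.15611164, 198.94264288],
       [  0.        ,   0.        ,   1.        ]]), 'k1': 0.00839071641081661, 'extrinsics': array([[ 0.39582006, -0.46932575,  0.78934138, -0.35302784],
       [-0.91831798, -0.20632073,  0.33782221, -0.25233211],
       [ 0.00430883, -0.85858319, -0.51265616,  0.66263418],
       [ 0.        ,  0.        ,  0.        ,  1.        ]])}
top {'intrinsics': array([[518.51079136,   0.        , 321.84340668],
       [  0.        , 518.51079136, 202.52388214],
       [  0.        ,   0.        ,   1.        ]]), 'k1': -0.0409854870134162, 'extrinsics': array([[-0.02643881, -0.98933761,  0.14322039,  0.35634444],
       [-0.99919736,  0.03046723,  0.02600739,  0.0957986 ],
       [-0.03009362, -0.14241783, -0.98934905,  1.25464867],
       [ 0.        ,  0.        ,  0.        ,  1.        ]])}
{'time': 0.1, 'q': array([-1.17790840e+00,  2.64700167e-01,  1.60523817e+00,  1.47927962e-05,
        1.27366832e+00, -3.68878287e-02]), 'joint_vel': array([ 0.00031483, -0.00172459, -0.00203015,  0.00026648, -0.00080458,
       -0.00085542]), 'joint_torque': array([ 8.65061315e-05, -5.16708934e+01, -3.68588018e+01, -1.45235558e-04,
        6.25359782e-03,  1.71494588e-05]), 'tool_pos': array([ 0.28102617, -0.61304563,  0.248771  ]), 'tcp_rot': array([-3.06739937e+00, -6.69476686e-01,  5.37948850e-04]), 'wrist_force': array([-0.66223877, -0.47267321,  0.09147413]), 'torque': array([ 0.00871186, -0.02744772, -0.00837283]), 'grip_force': 0.0, 'width': 0.9967549571794714}
```

View pics/top0.png

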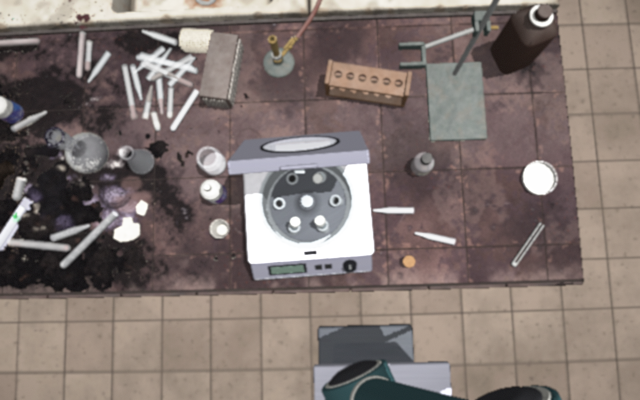

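View pics/side0.png

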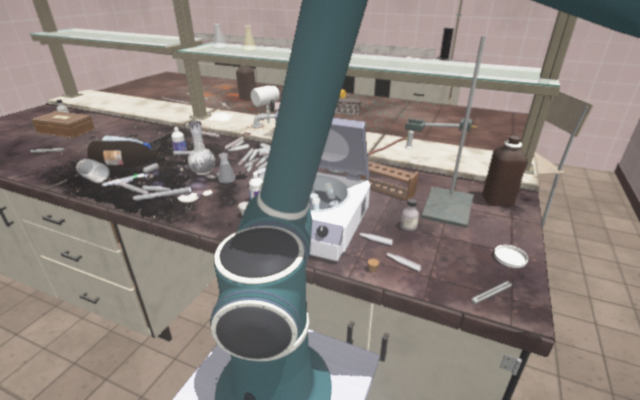

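The top view shows the centrifuge with its rotor nut near (306,201), two white caps near (293,225) and (320,222), and perhaps a third near (319,178). The panel is at the bottom and the lid, half open, at the top. I need a closer crop.

```bash
cat > h.py <<'E'
import numpy as np, cv2
from workcell import bot, optics
def snap(n,f,box=None,s=1):
    im=optics.read_camera(n)[:,:,::-1].copy()
    if box: x0,y0,x1,y1=box; im2=cv2.resize(im[y0:y1,x0:x1],None,fx=s,fy=s,interpolation=cv2.INTER_CUBIC)
    else: im2=im
    cv2.imwrite(f,im2); return im
def ray(n,u,v):
    c=optics.camera_info(n);K=c["intrinsics"];E=c["extrinsics"]
    d=np.array([(u-K[0,2])/K[0,0],(v-K[1,2])/K[1,1]]);s=d.copy()
    for _ in range(10): s=d/(1+c["k1"]*(s@s))
    return E[:3,3],E[:3,:3]@np.r_[s,1]
def onz(n,u,v,z):
    o,d=ray(n,u,v);return o+d*(z-o[2])/d[2]
def proj(n,p):
    c=optics.camera_info(n);K=c["intrinsics"];E=c["extrinsics"]
    q=E[:3,:3].T@(np.asarray(p)-E[:3,3]);s=q[:2]/q[2];s=s*(1+c["k1"]*(s@s))
    return K[:2,:2]@s+K[:2,2]
E
python3 - <<'E'
from h import *
snap("top","pics/t1.png",(220,125,390,285),3.7)
E
```

```text
(no output)
```

View pics/t1.png

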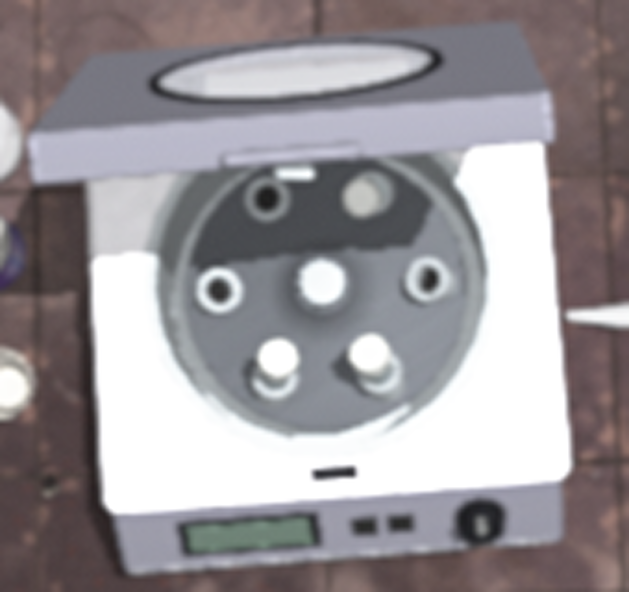

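The crop (×3.7, offset 220,125) shows empty sleeves at upper left (267,200), left (218,290) and right (430,278). Caps are at upper right (367,195), lower left (277,358) and lower right (370,355). The lone tube is therefore at lower right and the balance place at upper left, with the next place at left. The nut is at (323,283).

Run:
```python
from h import *
P=lambda u,v,z: onz("top",220+(u+.5)/3.7-.5,125+(v+.5)/3.7-.5,z)
hub=P(323,283,.096); print("hub",hub)
def yaw(a,b): d=(a-b)[:2]; return np.degrees(np.arctan2(d[1],d[0]))-90  # a left,b right: +y dir
print("lid edge yaw",yaw(P(35,183,.25),P(553,142,.25)), "front deck",yaw(P(103,512,.1),P(568,480,.1)),"panel bottom",yaw(P(130,573,.05),P(558,540,.05)), yaw(P(180,553,.08),P(318,545,.08)))
for n,a in dict(bal=(267,200,.085),nxt=(218,290,.085),right=(430,278,.085)).items():
    p=P(*a);d=(p-hub)[:2];print(n,p,np.hypot(*d),np.degrees(np.arctan2(d[1],d[0])))
for n,a in dict(tr=(367,195,.117),bl=(277,358,.117),br=(370,355,.117)).items():
    p=P(*a);d=(p-hub)[:2];print(n,p,np.hypot(*d),np.degrees(np.arctan2(d[1],d[0])))
im=optics.read_camera("top"); 
print("mark",P(334,473,.105))
ps=np.radians(5)
for L in (.8,.9,1.0,1.1,1.2,1.3):
  for ps in (.07,):
    c,s=np.cos(ps),np.sin(ps);x=.124-.231*np.cos(L);z=.11+.231*np.sin(L)
    w=[hub[0]+c*x,hub[1]+s*x,z];q=proj("top",w);print(L,np.round(w,3),(q-[220,125])*3.7)
```

```text
hub [0.52831437 0.1598934  0.096     ]
lid edge yaw 2.718426677200611 front deck 2.3518304688898013 panel bottom 2.859251306177228 1.7986281565308673
bal [0.58315547 0.19418169 0.085     ] 0.06467791789630138 32.014848263928684
nxt [0.52758263 0.22554327 0.085     ] 0.06565395171968459 90.63859818666194
right [0.53102262 0.09443994 0.085     ] 0.06550946590642567 -87.63064050754198
tr [0.57806451 0.13094517 0.117     ] 0.057559331850781964 -30.193943513593645
bl [0.48078001 0.1872478  0.117     ] 0.05484322115727683 150.08104839725888
br [0.48093374 0.13164305 0.117     ] 0.05516345130182147 -149.19480441155886
mark [0.41195424 0.15539011 0.105     ]
0.8 [0.491 0.157 0.276] [307.84860762 301.59672007]
0.9 [0.509 0.159 0.291] [302.78239714 263.97731029]
1.0 [0.528 0.16  0.304] [297.58468101 223.21389128]
1.1 [0.547 0.161 0.316] [292.33830203 179.88304433]
1.2 [0.569 0.163 0.325] [287.13158816 134.65405743]
1.3 [0.59  0.164 0.333] [282.05535677  88.26995779]
```

```bash
cat >> h.py <<'E'
from scipy.spatial.transform import Rotation as Ro
def go(t,yaw=None):
    s=bot.read_state();R=Ro.from_rotvec(s["tcp_rot"]).as_matrix();y=np.degrees(np.arctan2(R[1,0],R[0,0]))
    print("t",round(s["time"],2),"tcp",s["tool_pos"].round(4),"yaw",y.round(1),"F",s["wrist_force"].round(1),"tool delta",(R.T@(np.array(t)-s["tool_pos"])).round(4),"q",s["q"].round(2), "tilt",R[:,2].round(3), s["width"])
    if yaw is not None: print("turn",np.radians(y-yaw).round(3))
E
python3 jog.py '0.041 -0.038 -0.014 0 | 0.041 -0.038 -0.014 0 | 0.041 -0.038 -0.014 0 | 0.041 -0.038 -0.014 0' 0
python3 jog.py '0.041 -0.038 -0.014 0 | 0.041 -0.038 -0.014 0 | 0.041 -0.038 -0.014 0 | 0.041 -0.038 -0.014 0'
python3 jog.py '0.022 -0.047 0 0 | 0.022 -0.047 0 0 | 0.022 -0.047 0 0 | 0.022 -0.047 0 0 | 0 0 0 0'
python3 - <<'E'
from h import *
go([.49,.163,.325])
snap("side","pics/s1.png",(200,80,440,260),3.3)
E
```

```text
time: 0.7
tool_pos: [0.3674, -0.4054, 0.3062]
tcp_rot: [-3.069, -0.669, -0.0]
wrist_force: [1.1, -0.1, -0.6]
width: 0.143
grip_force: 0.0
time: 1.2
tool_pos: [0.453, -0.1988, 0.3625]
tcp_rot: [3.069, 0.67, 0.001]
wrist_force: [0.7, 0.4, 0.1]
width: 0.001
grip_force: 0.0
time: 1.82
tool_pos: [0.454, 0.01, 0.3619]
tcp_rot: [-3.067, -0.678, -0.0]
wrist_force: [-0.8, -0.3, -0.2]
width: -0.002
grip_force: 0.0
t 1.82 tcp [0.454  0.01   0.3619] yaw 24.9 F [-0.8 -0.3 -0.2] tool delta [ 0.0972 -0.1235  0.0371] q [-0.03 -0.22  1.89  0.    1.47  1.1 ] tilt [-0.     0.001 -1.   ] -0.0023259049305546934
```

View pics/s1.png

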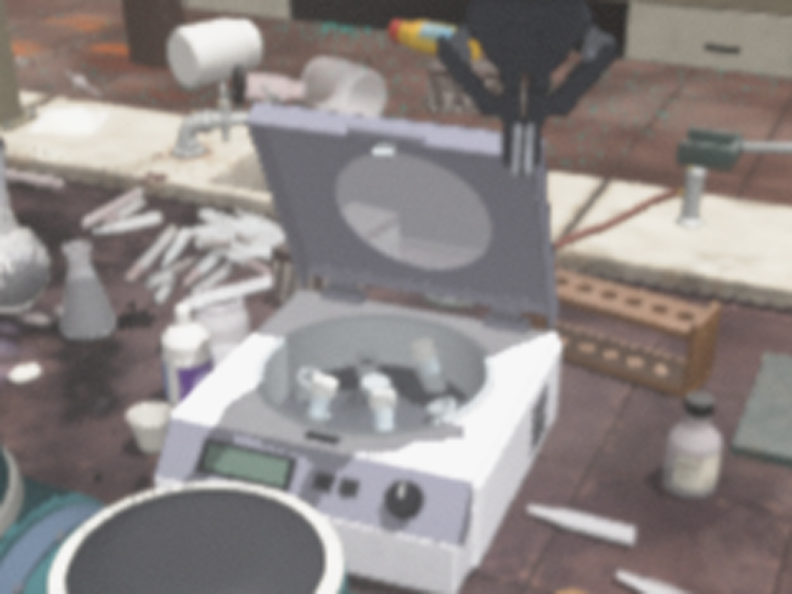

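The side view shows the lid half open, the closed fingers in front of it at crop (520,150), and the lip on the lid's upper edge near (390,125). Next I push the lid.

```bash
python3 jog.py '0.0325 -0.041 0.0125 0 | 0.0325 -0.041 0.0125 0 | 0.0325 -0.041 0.0125 0 | 0 0 0 0'
python3 jog.py '0.0139 0.0057 0 0 | 0.0139 0.0057 0 0 | 0.0139 0.0057 0 0 | 0.0139 0.0057 0 0 | 0.0139 0.0057 0 0'
python3 jog.py '0.0139 0.0057 0 0 | 0.0139 0.0057 0 0 | 0.0139 0.0057 0 0'
python3 - <<'E'
from h import *
go([.665,.168,.33])
snap("top","pics/t2.png",(220,85,390,285),2.9)
E
```

```text
time: 2.38
tool_pos: [0.4919, 0.1604, 0.3226]
tcp_rot: [3.069, 0.673, -0.005]
wrist_force: [0.2, -0.6, 0.2]
width: -0.002
grip_force: 0.0
time: 3.0
tool_pos: [0.5676, 0.162, 0.3249]
tcp_rot: [3.07, 0.669, -0.001]
wrist_force: [-3.4, -1.0, 3.4]
width: 0.004
grip_force: 2.0
time: 3.38
tool_pos: [0.613, 0.1646, 0.3244]
tcp_rot: [-3.069, -0.67, -0.0]
wrist_force: [-3.9, 0.4, 2.2]
width: -0.005
grip_force: 1.4
t 3.38 tcp [0.613  0.1646 0.3244] yaw 24.6 F [-3.9  0.4  2.2] tool delta [ 0.0487  0.0186 -0.0056] q [0.22 0.15 1.6  0.   1.39 1.36] tilt [ 0.  0. -1.] -0.00464137740354615
```

View pics/t2.png

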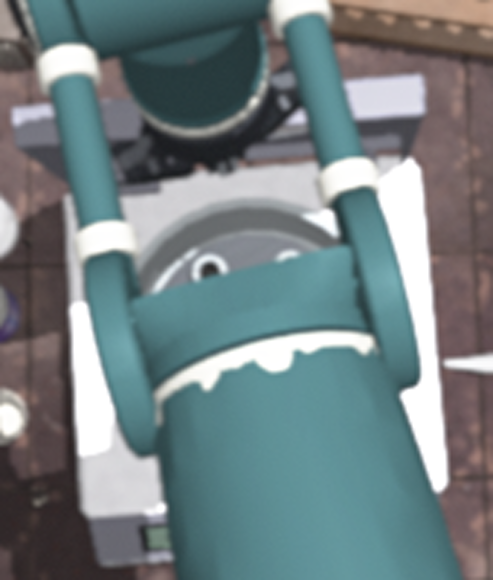

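The arm hides most of the view, but the lid moves with a 4 N push. I'll go on in smaller steps.

```bash
python3 jog.py '0.0092 0.0038 0 0 | 0.0092 0.0038 0 0 | 0.0092 0.0038 0 0 | 0.0092 0.0038 0 0' | grep -E "tool_pos|force"
python3 jog.py '0.0046 0.0019 0 0 | 0.0046 0.0019 0 0'| grep -E "tool_pos|force"
python3 jog.py '0.0037 0.0015 0 0'| grep -E "tool_pos|force"
python3 jog.py '0.0028 0.0011 0 0'| grep -E "tool_pos|force"
```

```text
tool_pos: [0.6522, 0.1661, 0.3244]
wrist_force: [-1.5, -0.2, 0.1]
grip_force: 1.1
tool_pos: [0.6616, 0.1664, 0.3238]
wrist_force: [-2.7, 1.1, -1.8]
grip_force: 1.1
tool_pos: [0.6655, 0.1664, 0.3238]
wrist_force: [-2.1, 0.8, -1.5]
grip_force: 1.1
tool_pos: [0.6682, 0.1664, 0.3238]
wrist_force: [-5.9, 0.6, -2.1]
grip_force: 3.5
```

```bash
python3 jog.py '0.0028 0.0011 0 0'| grep -E "tool_pos|force"
python3 jog.py '0.0009 0.0004 0 0'| grep -E "tool_pos|force"
```

```text
tool_pos: [0.6687, 0.1664, 0.3235]
wrist_force: [-15.0, 0.3, 2.0]
grip_force: 7.8
tool_pos: [0.6687, 0.1665, 0.3236]
wrist_force: [-15.1, -1.1, 1.7]
grip_force: 7.8
```

The lid is at its stop: the force jumped to 15 N with no further motion. I back off, rotate, and line up over the gap.

```bash
python3 jog.py '-0.0508 -0.021 0 0 | -0.0508 -0.021 0 0 | 0 0 0.02 0.173 | 0 0 0.02 0.173 | 0 0 0.02 0.173'| grep -E "tool_pos|force"
python3 jog.py '0 0 0.02 0.173 | 0 0 0.02 0.173 | 0 0 0 0'| grep -E "tool_pos|force"
python3 - <<'E'
from h import *
a=np.radians(61.3)
go([.5283+.064*np.cos(a),.1599+.064*np.sin(a),.16],-26)
snap("side","pics/s2.png",(240,80,420,240),4)
E
```

```text
tool_pos: [0.5637, 0.1623, 0.2651]
wrist_force: [-0.0, -0.3, 0.1]
grip_force: 0.0
tool_pos: [0.5622, 0.162, 0.2231]
wrist_force: [-0.8, -0.1, 0.5]
grip_force: 0.0
t 5.67 tcp [0.5622 0.162  0.2231] yaw -24.8 F [-0.8 -0.1  0.5] tool delta [-0.0255 -0.0478  0.0631] q [ 0.24  0.12  1.83 -0.    1.2   2.24] tilt [-0.002 -0.001 -1.   ] -0.0017394764824896723
turn 0.02
```

View pics/s2.png

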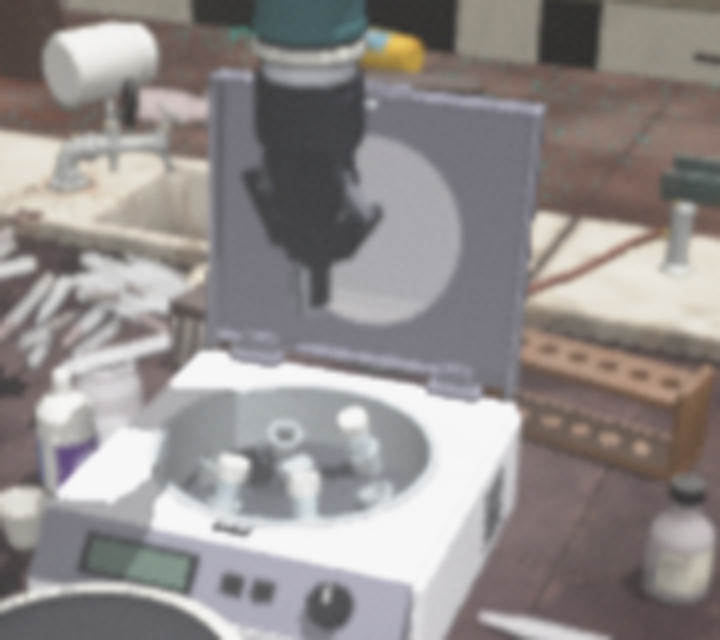

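The side view shows the lid fully back, leaning slightly, and the rotor clear, with the balance sleeve at crop (285,433). I move over the gap and go down.

```bash
python3 jog.py '-0.0128 -0.0239 0.03 0.01 | -0.0128 -0.0239 0.03 0.01 | 0 0 0 0 | 0 0 0 0'| grep -E "tool_pos|force"
python3 - <<'E'
from h import *
a=np.radians(61.3)
go([.5283+.064*np.cos(a),.1599+.064*np.sin(a),.091],-26)
for p in((311.4,188.3,.085),(240+297/4,80+462/4,.096)): print(onz("side",*p))
E
```

```text
tool_pos: [0.5611, 0.2167, 0.1662]
wrist_force: [0.8, -0.2, -0.0]
grip_force: 0.0
t 6.22 tcp [0.5611 0.2167 0.1662] yaw -26.0 F [ 0.8 -0.2 -0. ] tool delta [-0.0018  0.0016  0.0752] q [ 0.33  0.19  1.85 -0.    1.09  2.35] tilt [ 0.003  0.    -1.   ] 0.006057007907976242
turn 0.001
[0.58067014 0.18921458 0.085     ]
[0.52651948 0.15456713 0.096     ]
```

```bash
python3 jog.py '-0.0018 0.0016 0.025 0 | 0 0 0.025 0 | 0 0 0.012 0 | 0 0 0.012 0 | 0 0 0 0'| grep -E "tool_pos|force"
python3 - <<'E'
from h import *
a=np.radians(61.3)
go([.5283+.064*np.cos(a),.1599+.064*np.sin(a),.091],-26)
E
```

```text
tool_pos: [0.5576, 0.2158, 0.0903]
wrist_force: [-0.2, 0.1, -0.2]
grip_force: 0.0
t 6.85 tcp [0.5576 0.2158 0.0903] yaw -26.1 F [-0.2  0.1 -0.2] tool delta [ 0.0012 -0.0009 -0.0007] q [ 0.33  0.27  1.92 -0.    0.96  2.35] tilt [-0.001 -0.    -1.   ] 0.0009494366365759956
turn -0.001
```

```bash
python3 jog.py '-0.0096 0.0003 0 -0.15 | -0.0096 0.0003 0 -0.15 | -0.0096 0.0003 0 -0.15 | -0.0096 0.0003 0 -0.15 | -0.0096 0.0003 0 -0.15'| grep -E "tool_pos|force"
python3 - <<'E'
from h import *
s=bot.read_state();d=s["tool_pos"][:2]-[.5283,.1599];b=np.degrees(np.arctan2(d[1],d[0]));print("r",np.hypot(*d),"bear",b)
a=np.radians(b);go([.5283+.064*np.cos(a),.1599+.064*np.sin(a),.091])
E
```

```text
tool_pos: [0.5122, 0.2224, 0.0919]
wrist_force: [1.8, 0.6, -1.6]
grip_force: 0.7
r 0.06455237379838927 bear 104.46228696918803
t 7.47 tcp [0.5122 0.2224 0.0919] yaw 17.2 F [ 1.8  0.6 -1.6] tool delta [-0.      0.0006  0.0009] q [ 0.37  0.19  2.   -0.    0.94  1.64] tilt [ 0.003  0.001 -1.   ] 0.0005489685877830369
```

Pushing with about 2 N on a good arc, so I go on.

```bash
python3 jog.py '-0.0096 0.0003 0 -0.15 | -0.0096 0.0003 0 -0.15 | -0.0096 0.0003 0 -0.15 | -0.0096 0.0003 0 -0.15 | -0.0096 0.0003 0 -0.15'| grep -E "tool_pos|force"
python3 - <<'E'
from h import *
s=bot.read_state();d=s["tool_pos"][:2]-[.5283,.1599];b=np.degrees(np.arctan2(d[1],d[0]));print("r",np.hypot(*d),"bear",b)
a=np.radians(b);go([.5283+.064*np.cos(a),.1599+.064*np.sin(a),.091])
E
python3 jog.py '-0.0096 0.0003 0 -0.15 | -0.0096 0.0003 0 -0.15 | -0.0096 0.0003 0 -0.15 | -0.0096 0.0003 0 -0.15 | 0 0 0 0'| grep -E "tool_pos|force"
python3 - <<'E'
from h import *
s=bot.read_state();d=s["tool_pos"][:2]-[.5283,.1599];b=np.degrees(np.arctan2(d[1],d[0]));print("r",np.hypot(*d),"bear",b)
a=np.radians(b);go([.5283+.064*np.cos(a),.1599+.064*np.sin(a),.091])
snap("side","pics/s3.png",(260,150,380,240),6)
E
```

```text
tool_pos: [0.474, 0.1949, 0.0918]
wrist_force: [1.0, 1.5, 0.0]
grip_force: 0.7
r 0.06457859232794587 bear 147.2021249137371
t 8.1 tcp [0.474  0.1949 0.0918] yaw 60.2 F [1.  1.5 0. ] tool delta [-0.      0.0006  0.0008] q [0.34 0.11 2.1  0.   0.93 0.86] tilt [ 0.003  0.001 -1.   ] -0.0003319120644314774
tool_pos: [0.4637, 0.1577, 0.0916]
wrist_force: [0.2, 0.3, 0.7]
grip_force: 0.0
r 0.0646264849105226 bear -178.0881979749601
t 8.72 tcp [0.4637 0.1577 0.0916] yaw 94.1 F [0.2 0.3 0.7] tool delta [-0.      0.0006  0.0006] q [ 0.28  0.07  2.14 -0.    0.92  0.21] tilt [ 0.002  0.    -1.   ] -0.003935659460850031
```

View pics/s3.png

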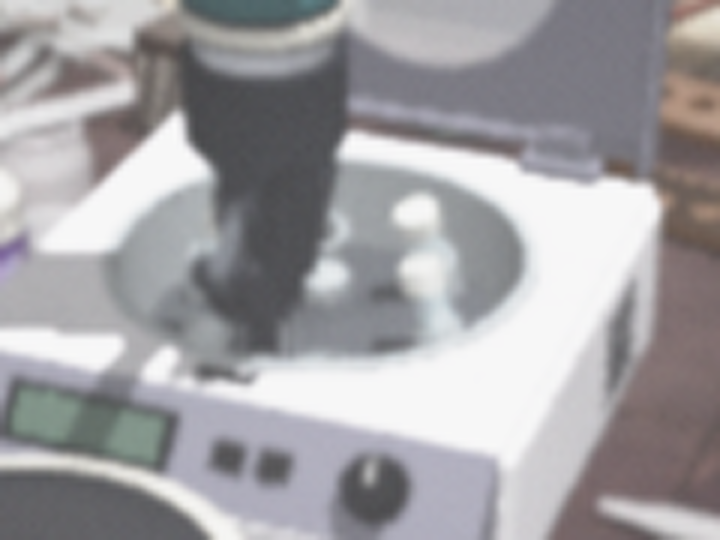

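The caps at crop (415,213) and (422,270) are the lone tube (far right) and a pair tube (right). I compute the rotor angle from them.

Run:
```python
from h import *
for u,v in((415,213),(422,270)):
    p=onz("side",260+(u+.5)/6-.5,150+(v+.5)/6-.5,.114);d=p[:2]-[.5275,.1575];print(p,np.hypot(*d),np.degrees(np.arctan2(d[1],d[0])))
```

```text
[0.57299047 0.12743118 0.114     ] 0.05452995837084746 -33.46436727349635
[0.52160862 0.10232993 0.114     ] 0.05548373763991542 -96.09528191518875
```

```bash
python3 jog.py '-0.0096 0.0003 0 -0.15 | -0.0096 0.0003 0 -0.15 | -0.0096 0.0003 0 -0.15 | -0.0077 0.0002 0 -0.12 | 0 0 0 0'| grep -E "tool_pos|force"
python3 jog.py '-0.0038 0.0001 0 -0.06 | 0 0 0 0'| grep -E "tool_pos|force"
python3 - <<'E'
from h import *
s=bot.read_state();d=s["tool_pos"][:2]-[.5283,.1599];b=np.degrees(np.arctan2(d[1],d[0]));print("r",np.hypot(*d),"bear",b)
a=np.radians(b);go([.5283+.064*np.cos(a),.1599+.064*np.sin(a),.091])
E
```

```text
tool_pos: [0.4748, 0.1237, 0.091]
wrist_force: [-0.3, 0.2, -0.5]
grip_force: 0.0
tool_pos: [0.4766, 0.1209, 0.0906]
wrist_force: [-0.0, 0.4, 0.2]
grip_force: 0.0
r 0.06475006062422382 bear -142.99817790872316
t 9.65 tcp [0.4766 0.1209 0.0906] yaw 130.1 F [-0.   0.4  0.2] tool delta [-0.      0.0007 -0.0004] q [ 0.2   0.08  2.14  0.    0.92 -0.5 ] tilt [ 0.  0. -1.] 0.0008670660306412378
```

```bash
python3 jog.py '0.004 0 0 0 | 0 0 -0.05 0 | 0 0 -0.06 0 | 0 0 -0.03 0'| grep -E "tool_pos|force"
python3 jog.py '-0.046 -0.0386 0 0 | -0.046 -0.0386 0 0 | -0.046 -0.0386 0 0 | -0.046 -0.0386 0 0 | -0.046 -0.0386 0 0'| grep -E "tool_pos|force"
python3 - <<'E'
from h import *
snap("top","pics/t3.png",(220,105,390,285),3.3)
E
```

```text
tool_pos: [0.4752, 0.1244, 0.2343]
wrist_force: [0.3, 0.8, -0.2]
grip_force: 0.0
tool_pos: [0.4754, -0.178, 0.2307]
wrist_force: [0.7, 0.0, 0.1]
grip_force: 0.0
```

View pics/t3.png

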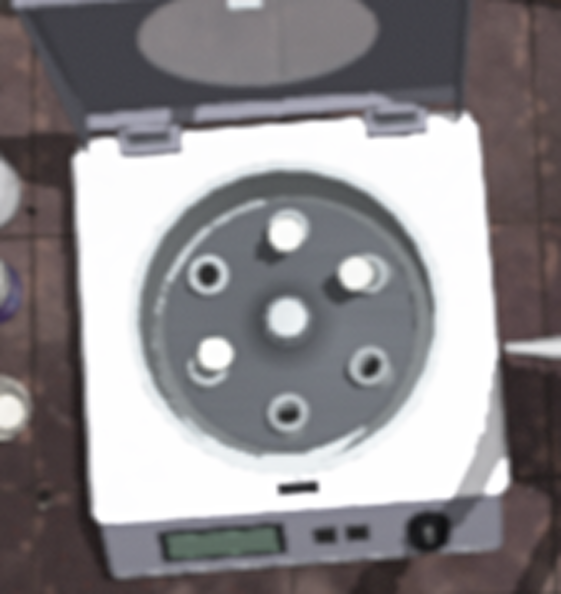

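The clear top view (×3.3, offset 220,105) shows the lid fully back and the lone cap at the rear (287,232). The empty balance sleeve is at the front (288,412), the nut at (286,317) and the deck mark at (299,488). I check the residual angle.

Run:
```python
from h import *
P=lambda u,v,z: onz("top",220+(u+.5)/3.3-.5,105+(v+.5)/3.3-.5,z)
hub=P(286,317,.096);print("hub",hub)
be=lambda p:np.degrees(np.arctan2(*(p-hub)[1::-1]))
E=[P(208,273,.085),P(370,366,.085),P(288,412,.085)]
for p in E:print(p.round(4),be(p)%360,np.hypot(*(p-hub)[:2]))
print("axis from opp empties",((E[0]+E[1])/2).round(4), "tubes",[be(P(*c,.117))%360 for c in((287,232),(358,272),(214,353))])
yaw=lambda a,b:np.degrees(np.arctan2(*(a-b)[1::-1]))-90
print("yaw front",yaw(P(98,522,.1),P(510,490,.1)),"rear",yaw(P(75,160,.105),P(475,125,.105)),"panel bottom",yaw(P(115,577,.05),P(497,547,.05)),"hinges",yaw(P(148,138,.11),P(395,120,.11)),
 "left",yaw(P(75,160,.105),P(98,515,.105))+90,"right",yaw(P(475,125,.105),P(508,485,.105))+90,"mark",be(P(299,488,.105))%360-180)
# subpixel
im=optics.read_camera("top").astype(int); g=im.sum(2)
w=(g[105:285,220:390]>660).astype(np.uint8)
n,l,st,ce=cv2.connectedComponentsWithStats(w)
for i in range(1,n):
    if st[i,4]>12: print(st[i],((ce[i]+.5)*3.3-.5).round(1))
```

```text
hub [0.52929328 0.16126316 0.096     ]
[0.5635 0.2155 0.085 ] 57.732314359706635 0.06416097290311869
[0.4951 0.1048 0.085 ] 238.78689255095384 0.06603011852564356
[0.465 0.162 0.085] 179.36453141730578 0.06431142134971124
axis from opp empties [0.5293 0.1602 0.085 ] tubes [np.float64(356.7236355877343), np.float64(297.2880787174063), np.float64(118.62759710008629)]
yaw front 2.8510909107074838 rear 3.160226582851152 panel bottom 2.9400963518883003 hinges 2.2937284336570514 left 3.372049927887815 right 2.9167517280983617 mark 3.2395877901729193
[70  0  8  2 15] [242.9   2.7]
[  23   35  128  123 7439] [285.3 323.4]
[82 66 10  9 71] [286.2 232.9]
[103  78   9   9  60] [355.5 272.4]
[83 91  9 10 73] [287.9 317.2]
[ 61 103   9   9  67] [215.2 353.2]
[159 104  11   3  16] [546.7 347.4]
[  0 120   6   9  49] [  9.  411.1]
[149 142   5   7  21] [499.8 480.8]
```

The balance place reads about 178.3° against a front bearing of 183°, so it needs 0.08 rad more anticlockwise. I go back into the same gap.

```bash
python3 jog.py '0.046 0.0386 0 0 | 0.046 0.0386 0 0 | 0.046 0.0386 0 0 | 0.046 0.0386 0 0 | 0.046 0.0386 0 0'| grep -E "tool_pos|force"
python3 jog.py '0.002 0.0005 0 0 | 0 0 0 0'| grep -E "tool_pos|force"
python3 - <<'E'
from h import *
go([.4742,.1275,.091])
E
```

```text
tool_pos: [0.4729, 0.1266, 0.2306]
wrist_force: [0.9, -0.7, 0.1]
grip_force: 0.0
tool_pos: [0.4723, 0.1262, 0.2303]
wrist_force: [-0.6, -1.2, 0.4]
grip_force: 0.0
t 11.75 tcp [0.4723 0.1262 0.2303] yaw 130.4 F [-0.6 -1.2  0.4] tool delta [-0.0003  0.0024  0.1393] q [ 0.21 -0.08  2.01 -0.    1.21 -0.49] tilt [-0.001 -0.001 -1.   ] 0.005708149214305593
```

```bash
python3 jog.py '0 0.0024 0.05 0 | 0 0 0.05 0 | 0 0 0.025 0 | 0 0 0.0135 0 | 0 0 0 0'| grep -E "tool_pos|force"
python3 - <<'E'
from h import *
go([.4808,.1176,.091])
E
```

```text
tool_pos: [0.4744, 0.1261, 0.0914]
wrist_force: [0.3, 0.4, 0.7]
grip_force: 0.0
t 12.38 tcp [0.4744 0.1261 0.0914] yaw 130.2 F [0.3 0.4 0.7] tool delta [-0.0106 -0.0006  0.0004] q [ 0.21  0.08  2.14 -0.    0.93 -0.49] tilt [-0.002 -0.    -1.   ] -0.0016519703657134157
```

```bash
python3 jog.py '-0.0035 -0.0002 0 -0.05 | -0.0035 0 0 -0.05 | -0.0035 0.0002 0 -0.05 | 0 0 0 0'| grep -E "tool_pos|force"
python3 - <<'E'
from h import *
go([.4808,.1176,.091])
E
```

```text
tool_pos: [0.4835, 0.1193, 0.0937]
wrist_force: [0.3, -0.8, -0.1]
grip_force: 0.0
t 12.88 tcp [0.4835 0.1193 0.0937] yaw 138.9 F [ 0.3 -0.8 -0.1] tool delta [ 0.0009 -0.0031  0.0027] q [ 0.19  0.08  2.13 -0.    0.93 -0.66] tilt [ 0.003  0.001 -1.   ] -0.0011540992728114987
```

```bash
python3 jog.py '0.004 0 0 0 | 0 0 -0.05 0 | 0 0 -0.06 0 | 0 0 -0.03 0'| grep -E "tool_pos|force"
python3 jog.py '-0.0394 -0.0453 0 0 | -0.0394 -0.0453 0 0 | -0.0394 -0.0453 0 0 | -0.0394 -0.0453 0 0 | -0.0394 -0.0453 0 0'| grep -E "tool_pos|force"
python3 - <<'E'
from h import *
snap("top","pics/t4.png",(265,145,350,265),4.9)
E
```

```text
tool_pos: [0.4806, 0.1227, 0.2364]
wrist_force: [0.3, 0.9, -1.0]
grip_force: 0.0
tool_pos: [0.4786, -0.1798, 0.2327]
wrist_force: [1.6, 0.7, 0.5]
grip_force: 0.0
```

View pics/t4.png

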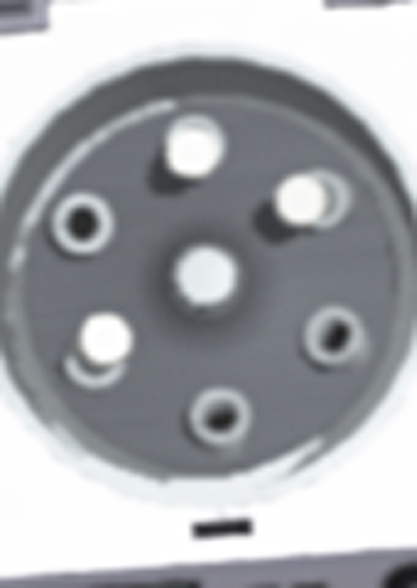

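The close view (×4.9, offset 265,145) shows empty sleeves at (82,224), (334,337) and (219,416), caps at (192,152), (300,200) and (105,339), and the nut at (206,276). The deck mark is at (222,528), in line with the nut and the front sleeve.

Run:
```python
from h import *
P=lambda u,v,z: onz("top",265+(u+.5)/4.9-.5,145+(v+.5)/4.9-.5,z)
E=[P(82,224,.085),P(334,337,.085),P(219,416,.085)]
T=[P(*c,.117) for c in((192,152),(300,200),(105,339))]
hubs=[P(206,276,.096),(E[0]+E[1])/2,(T[1]+T[2])/2]
for h in hubs: print("hub",h.round(4))
hub=np.mean(hubs,0)
be=lambda p:np.degrees(np.arctan2(*(p-hub)[1::-1]))%360
print([be(p) for p in E],[be(p) for p in T],"mark",be(P(222,528,.105)))
b=[be(E[0])+120,be(E[1])-60,be(E[2]),be(T[0])-180,be(T[1])-120,be(T[2])+60];print(np.round(b,1),np.mean(b)); print(E[2],hub)
print("E diff dir", np.degrees(np.arctan2(*(E[0]-E[1])[1::-1]))+120,"T",np.degrees(np.arctan2(*(T[2]-T[1])[1::-1]))+60)
a=np.radians(183);go([hub[0]+.064*np.cos(a),hub[1]+.064*np.sin(a),.16])
```

```text
hub [0.5288 0.1605 0.096 ]
hub [0.5284 0.1606 0.085 ]
hub [0.5288 0.1608 0.117 ]
[np.float64(64.13744358682216), np.float64(243.8028226906617), np.float64(183.60595095433928)] [np.float64(4.070498594436343), np.float64(304.33031153857564), np.float64(123.95478339924682)] mark 182.57814099524305
[ 184.1  183.8  183.6 -175.9  184.3  184. ] 123.98363512734699
[0.46482937 0.1565992  0.085     ] [0.52864658 0.1606209  0.09933333]
E diff dir 183.96970094322452 T 184.1423420134677
t 14.05 tcp [ 0.4785 -0.1867  0.2329] yaw 138.7 F [ 0.3 -5.4 -0.2] tool delta [0.2376 0.2497 0.0705] q [-0.42 -0.03  1.97 -0.01  1.21 -1.27] tilt [ 0.002 -0.007 -1.   ] -0.0027655854988020557
```

```bash
python3 jog.py '0.0396 0.0416 0 0 | 0.0396 0.0416 0 0 | 0.0396 0.0416 0 0 | 0.0396 0.0416 0 0'| grep -E "tool_pos|force"
python3 jog.py '0.0396 0.0416 0 0 | 0.0396 0.0416 0 0 | 0 0 0 0'| grep -E "tool_pos|force"
python3 jog.py '0 0 0 0.17 | 0 0 0 0.17 | 0 0 0 0.17 | 0 0 0 0.17 | 0 0 0 0.17'| grep -E "tool_pos|force"
python3 jog.py '0 0 0 0 | 0 0 0 0'| grep -E "tool_pos|force"
python3 - <<'E'
from h import *
go([.4648,.1566,.134],90)
E
```

```text
tool_pos: [0.4682, 0.0534, 0.2326]
wrist_force: [0.9, -0.1, -0.9]
grip_force: 0.0
tool_pos: [0.4628, 0.1701, 0.2325]
wrist_force: [-0.1, 0.0, 0.1]
grip_force: 0.0
tool_pos: [0.4635, 0.1652, 0.2322]
wrist_force: [0.2, -0.3, 0.1]
grip_force: 0.0
tool_pos: [0.4635, 0.1657, 0.2321]
wrist_force: [0.0, 0.7, -0.6]
grip_force: 0.0
t 15.8 tcp [0.4635 0.1657 0.2321] yaw 90.3 F [ 0.   0.7 -0.6] tool delta [-0.0091  0.0012  0.0981] q [ 0.29 -0.07  2.01 -0.    1.21  0.29] tilt [ 0. -0. -1.] 0.0008805505576995125
turn 0.006
```

```bash
python3 jog.py '-0.0091 0.0012 0.03 0 | 0 0 0.03 0 | 0 0 0.025 0 | 0 0 0.013 0 | 0 0 0 0'| grep -E "tool_pos|force"
python3 - <<'E'
from h import *
go([.4648,.1566,.134],90)
E
```

```text
tool_pos: [0.4641, 0.1568, 0.1332]
wrist_force: [-0.9, -0.1, -0.1]
grip_force: 0.0
t 16.43 tcp [0.4641 0.1568 0.1332] yaw 90.3 F [-0.9 -0.1 -0.1] tool delta [-0.0002  0.0007 -0.0008] q [ 0.28  0.02  2.11 -0.    1.01  0.27] tilt [-0.002 -0.001 -1.   ] 0.0008703700243167824
turn 0.005
```

Within 1 mm and untouched. I hold still for over two seconds, then take a last look.

```bash
for i in 1 2 3 4; do python3 jog.py '0 0 0 0 | 0 0 0 0 | 0 0 0 0 | 0 0 0 0 | 0 0 0 0'| grep -E "tool_pos|wrist"; done
python3 - <<'E'
from h import *
snap("side","pics/s5.png",(260,130,380,220),6)
E
```

```text
tool_pos: [0.4648, 0.1571, 0.1341]
wrist_force: [0.4, -0.9, 0.6]
tool_pos: [0.4648, 0.1571, 0.134]
wrist_force: [-0.1, -0.1, -0.0]
tool_pos: [0.4648, 0.1571, 0.134]
wrist_force: [0.8, 0.4, 0.2]
tool_pos: [0.4648, 0.1571, 0.134]
wrist_force: [-0.3, -0.4, -0.1]
```

View pics/s5.png

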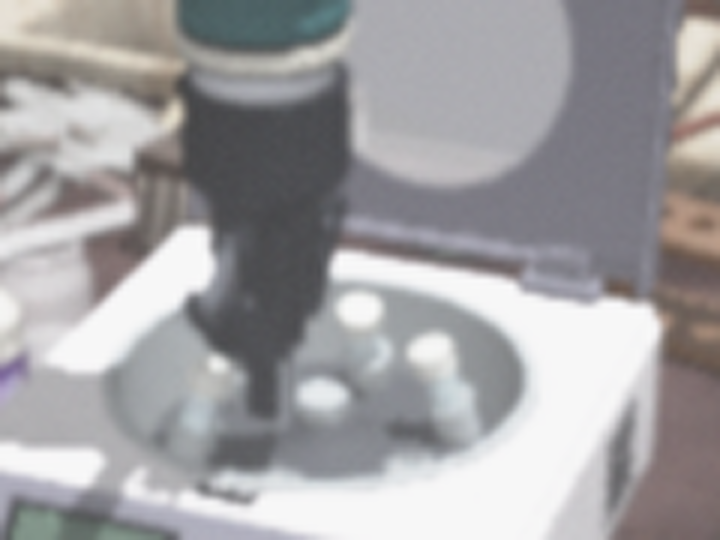

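The picture shows the fingertips at crop (265,415), hovering over the front sleeve, clear of the caps, with the lid open.

```bash
python3 -c "
from workcell import bot, optics
print(bot.finish_job())"
```

```text
the job is handed in; nothing more can be done
None
```

The job is handed in: the lid is back at its stop, the balance place is about 1° from the exact front, and the fingertips held still about 3 cm above its mouth for over two seconds, touching nothing.

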